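# Close the vacuum test chamber and set its throttle valve

## Robot

A 7-joint arm with a two-finger parallel gripper is mounted at the origin on the work surface; the furniture and walls round the work are solid. World frame = base frame: x ahead of the robot, y to its left, z up, the work surface at z = 0. Lengths are in m, angles in rad, forces in N, time in s.
With the tool pointing down it reaches from about 0.4 to 0.85 m from the base axis. Payload 10.4 kg.
Tool frame: the origin (TCP) lies on the centre line of the jaws, within the pads' length; the fingertips stand 22 mm ahead of it and the grasp point (between the pads) lies 3 mm ahead of it; z points along the fingers, y is the line along which they close (so a half turn about z gives the same grasp; the last joint's range is limited). The gripper opens to 87 mm and grips with 3 to 60 N. Pads are 19 mm wide; open, the fingers measure 117 mm over their backs; the gripper's body (75 mm by 190 mm) begins 51 mm behind the grasp point.
Start: joints at [-1.304, 0.332, -0.065, 1.46, 0.022, 1.35, -0.088], TCP at [0.179, 0.599, 0.245] pointing down, gripper open.
Joint ranges: [-2.6, 2.6], [-0.5, 2.12], [-1.47, 1.34], [0.16, 2.42], [-1.27, 4.41], [0.06, 2.06], [-2.6, 2.6]. Speed limits (rad/s): [2.22, 2.22, 2.79, 2.79, 3.14, 3.14, 3.14].

## Interface

Orientations are given as a unit quaternion [x, y, z, w].
In Python, from bench import r, imaging, close_job gives the robot as it stands (r), with the cameras (imaging) and the job as plain functions.
- The arm moves only by the tool creep_tool, called after "Emit:" by a JSON object that holds its "api" and its "payload". Schema: {"type":"object","properties":{"moves":{"type":"string"},"squeeze":{"type":"number"},"only":{"type":"string"},"quiet":{"type":"boolean"},"lines":{"type":"string"}},"required":["moves"],"additionalProperties":false}. moves is a string of 1 to 12 rows, parted by a bar, with the numbers parted by commas; each row has 5 numbers: dx, dy, dz in normalised numbers (1 is 0.6 m), then a turn about the tool's z in normalised numbers (1 is pi/2 rad), then the finger opening in m; each row is the pose to reach, as a shift and turn from the pose commanded when the call began, along the tool's axes at that moment; what a row does not reach only later rows make up. A row lasts 1/10 s, in which the tool goes at most 0.05 m and 0.15 rad, less where a joint would pass 70% of its speed; a pose out of reach is approached as far as the arm can. The fingers move at their own pace and stop on an object; squeeze is the grip in N (left out, the last holds). Time passes only in rows, so rows that do not move let the fingers close. The tool returns the time, the measured TCP pose, the force, the opening and the grip force at its end. only (a regular expression) keeps the lines of the reply that match it, lines (a string "A,B") keeps lines A to B, and quiet returns only ok. No shift or turn number may pass 1 either way. Input that does not fit is refused with a message, and nothing moves.
- r.read_state(): the state, without advancing time (a new reading comes with each control period).
- imaging.camera(name): name is "side" or "top"; returns a dict with "img" (384x512x3 uint8, red, green, blue), "fx", "fy", "cx", "cy" (pixels), "pose" (4x4, takes a point from camera to world coordinates). Camera axes: x right, y down, z forward; pixel columns grow to the right and rows downward; lengths in m; the calibration is good to about 2 mm. A picture is of the moment at which its call begins. There is no depth.
- close_job(): hands the job in; it is judged then, once.
The state is a dict: "time": time; "joint_positions": joint angles; "joint_vel": joint speeds; "joint_torque": joint torques, N m; "ee_pos": TCP position; "eef_rot": TCP orientation; "ft_force": force on the tool from outside, world axes, zero at the start; "torque": the same for the moment, N m; "width": finger opening in m; "grip_force": force on a finger pad.
Only numpy, scipy, OpenCV 4.12 (cv2) and the standard library are available. Lean on these libraries where they do the work, as an engineer would, in place of code of your own. Each camera call takes 0.05 s, during which the arm holds its last target. There are 200 camera calls.

## Task

The switch box is loaded for its leak test. Shut the chamber's lid fully down on its seal, and turn the throttle valve back to the 30 degree line of its scale - one third open - so that the pump will draw the air out slowly. Leave the loose things round about (spanner, grease tin, bottle) where they are.

Things in the scene. Friction and masses are not known exactly. Their poses are not given: they have to be found in the camera images.
- test_rig: Vacuum leak-test rig fixed to the table: grey skid plate 240 x 490 mm, its top 20 mm up. Left half: aluminium chamber 170 x 216 mm, lid seat 112 mm up, gauge on its left wall. Right: steel pipe 72 mm up with a brass quarter-turn valve, then a small pump, 100 mm high, under the open lever. Origin: on the table, under the skid; x from the operator to the back, y to the left along the pipe, z up.
- lid (a joint): Lid angle (rad): 0 shut flat on its seal, grows as it opens upward, at most 1.3. The hinge lies along the rig's y at the back of the chamber; it is a stiff friction hinge (about 0.9 N m): the lid stays where it is left and takes 3 to 8 N at its front edge to push shut.
- lid_hinge (a point): Middle of the lid's hinge axis, fixed on the rig, 112 mm above the table; axes as the rig's.
- lid_lip (a point): Middle of the lid's front edge on its outer face (up when shut, away from the operator when open); moves with the lid. Site x: from the edge to the hinge, y: along the hinge, z: out of the outer face. It lies 196 mm from the hinge axis along the lid and 14 mm above the underside, whose plane holds that axis. Lid: aluminium frame round a clear panel, 226 mm wide, 14 mm thick.
- throttle (a joint): Valve lever angle (rad): 0 = shut, lever square across the pipe, pointing at the operator (rig -x); pi/2 = fully open, in line with the pipe, pointing right (rig -y); opens counter-clockwise from above. Friction about 0.35 N m (3 to 4 N at the sleeve) holds it; stops at both ends. Below it a steel quarter-circle scale, radius 75 mm: black lines every 15 degrees, long at 0, 30, 60, 90.
- lever_grip (a point): Middle of the black plastic sleeve on the valve lever, 110 mm from the valve's vertical axis, 147 mm above the table; moves with the lever. The sleeve is 80 mm long (70 to 150 mm from the axis), 26 mm wide, 16 mm high. Site x points along the lever towards the valve axis, z up.
- valve_axis (a point): Point on the valve's vertical turning axis, fixed on the rig, 147 mm above the table; axes as the rig's.
- switch_box: Yellow and black switch box, 94 x 154 x 68 mm, lying loaded in the chamber, its top about 14 mm below the lid seat. Origin: centre of its underside.
- spanner_small: Loose spanner, 176 x 26 x 8 mm, lying on the skid plate in front of the chamber. Origin: centre of its underside, length along its y.
- grease_tin: Grease tin, 95 mm across, 60 mm high, on the table right of the rig. Origin: centre of its underside.
- thread_bottle: Small bottle, 26 x 42 x 102 mm, standing on the table left in front of the rig. Origin: centre of its underside.

How it is judged:
At the end, for the whole second after the job is handed in: The lid is down on its seal (within 0.03 rad, about 6 mm at its front edge) and the valve lever stands still at 30 degrees open, within 5 degrees either way (value of joint lid below 0.03 rad and value of joint throttle between 0.436 and 0.611 rad and velocity of joint throttle between -0.05 and 0.05 rad/s); the robot touches nothing.
It fails at once if the small spanner, the grease tin or the bottle is moved more than 40 mm (distance of any of spanner_small, grease_tin, thread_bottle from where it was at the start of the episode above 0.04 m).
It also fails if it takes over 54 s, if anything falls off the work surface, if the arm or the gripper's body presses on something with over 40 N, if the wrist force passes 120 N, or if a joint passes its speed limit or range.

## Working session

There is one attempt and no reset: what is moved stays moved. The work goes in short steps, Python scripts to look and compute and a tool call to move; the robot and the scene stay as the last step left them, time stands still between calls to the robot, and variables do not carry over. Pictures are saved under pics/ and viewed, at most 10 in all, crops included, and the job is handed in when it is done.

```bash
ls; mkdir -p pics; python3 - <<'E'
from bench import r, imaging, close_job
import cv2,numpy as np
s=r.read_state(); print(s['time'],s['ee_pos'],s['eef_rot'],s['width'],s['ft_force'])
for n in('side','top'):
    c=imaging.camera(n); cv2.imwrite(f'pics/{n}0.png',cv2.resize(c['img'][:,:,::-1],None,fx=1.5,fy=1.5,interpolation=cv2.INTER_CUBIC)); print(n,c['fx'],c['fy'],c['cx'],c['cy'],np.round(c['pose'],4).tolist())
E
```

```text
bench.py
pics
0.0 [0.17847935 0.5985867  0.24372619] [ 1.44367433e-01  9.89523871e-01 -7.39584044e-04 -7.94149531e-05] 0.08713491057112238 [-0.52488259 -1.47092343 -0.16350631]
side 478.9954858263517 478.9954858263517 255.44307477117073 188.13720944237008 [[-0.9937, 0.0903, -0.0666, 0.5763], [0.1119, 0.7493, -0.6527, 0.9749], [-0.009, -0.6561, -0.7546, 1.3131], [0.0, 0.0, 0.0, 1.0]]
top 362.0108805305977 362.0108805305977 251.94750997499412 194.08872003779425 [[-0.014, -0.9933, 0.1148, 0.3464], [-0.9999, 0.0133, -0.0069, -0.0506], [0.0054, -0.1149, -0.9934, 1.205], [0.0, 0.0, 0.0, 1.0]]
```

View pics/side0.png

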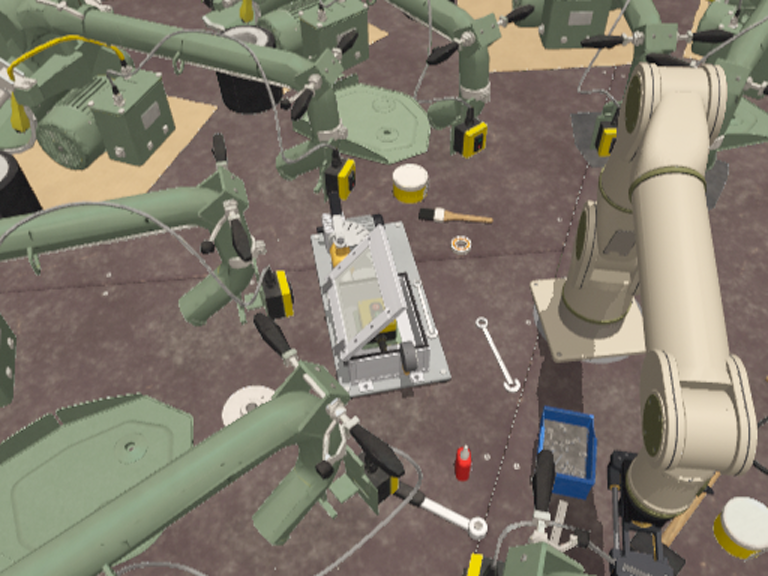

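View pics/top0.png

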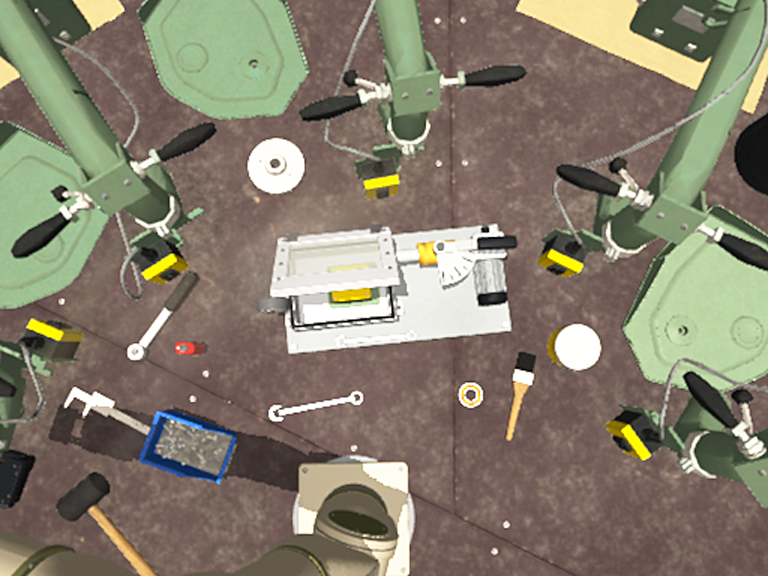

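The side view shows the lid standing about half open, the front of the chamber facing the robot, and the valve with its lever at about (365,218). The top view shows the skid's front corners at (290,352) and (511,328), the lid's lip at about (275..398, 290..283), and the black sleeve at (495,242), pointing right, so fully open.

```bash
python3 - <<'E'
from bench import r, imaging, close_job
import cv2
c=imaging.camera('top')['img'][:,:,::-1]; cv2.imwrite('pics/t1.png',cv2.resize(c[140:245,170:350],None,fx=4.4,fy=4.4,interpolation=cv2.INTER_CUBIC))
c=imaging.camera('side')['img'][:,:,::-1]; cv2.imwrite('pics/s1.png',cv2.resize(c[135:270,190:310],None,fx=4.4,fy=4.4,interpolation=cv2.INTER_CUBIC))
E
```

```text
(no output)
```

View pics/t1.png

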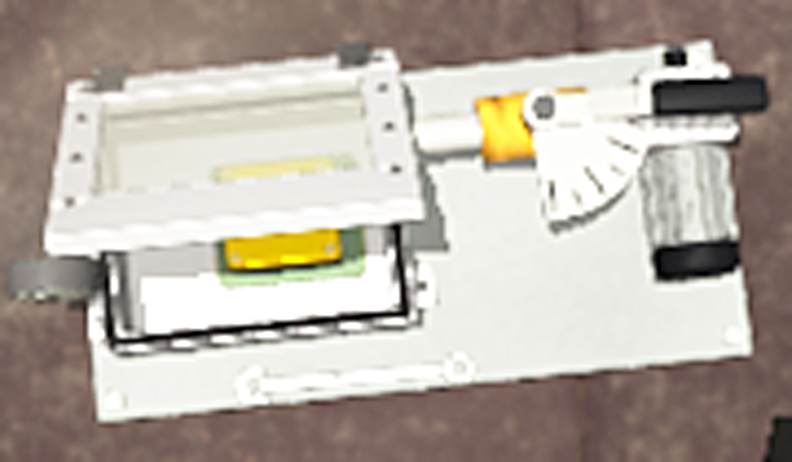

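View pics/s1.png

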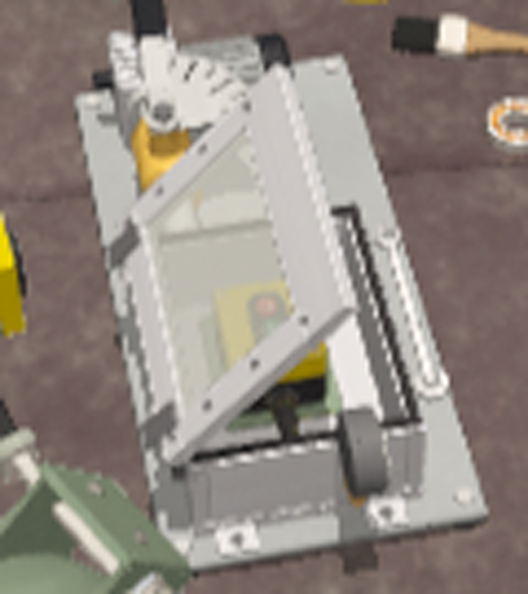

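The top crop shows the valve bolt at (544,106), sleeve from (655,97) to (767,93), lid's lower front edge from (48,252) to (424,217), and skid corners FL (100,420), FR (750,353), BR (712,42). The side crop shows the bolt at (162,114), lid edge corners at (350,308) and (283,68), and skid corners FL (485,515), FR (345,60), BR (78,97).

```bash
cat > h.py <<'E'
import numpy as np
from bench import r, imaging, close_job
def cams():
    return {n:imaging.camera(n) for n in('top','side')}
OFF={'top':(170,140),'side':(190,135)}
def ray(c,n,p,crop=True):
    u,v=p
    if crop: u,v=(u+.5)/4.4-.5+OFF[n][0],(v+.5)/4.4-.5+OFF[n][1]
    d=c['pose'][:3,:3]@np.array([(u-c['cx'])/c['fx'],(v-c['cy'])/c['fy'],1]); return c['pose'][:3,3],d/np.linalg.norm(d)
def plane(c,n,p,z):
    o,d=ray(c,n,p); return o+d*(z-o[2])/d[2]
def tri(C,pt,ps):
    (a,d),(b,e)=ray(C['top'],'top',pt),ray(C['side'],'side',ps)
    k=np.linalg.lstsq(np.c_[d,-e],b-a,rcond=None)[0]; P,Q=a+k[0]*d,b+k[1]*e
    return (P+Q)/2,np.linalg.norm(P-Q)
E
python3 - <<'E'
from h import *
np.set_printoptions(precision=4,suppress=True)
C=cams()
for k,t,s in (('bolt',(544,106),(162,114)),('lipL',(48,252),(350,308)),('lipR',(424,217),(283,68)),('FL',(100,420),(485,515)),('FR',(750,353),(345,60)),('BR',(712,42),(78,97))):
    print(k,*tri(C,t,s),plane(C['top'],'top',t,.02),plane(C['side'],'side',s,.02))
for p in((655,97),(767,93)): print('sleeve',plane(C['top'],'top',p,.15))
print('bolt@.147',plane(C['top'],'top',(544,106),.15))
E
```

```text
bolt [ 0.5589 -0.1832  0.1334] 0.0037223533653624706 [ 0.5834 -0.1978  0.02  ] [ 0.5553 -0.2937  0.02  ]
lipL [0.4512 0.1301 0.2599] 0.0009594903860526842 [0.4773 0.1761 0.02  ] [ 0.4233 -0.0625  0.02  ]
lipR [ 0.4696 -0.0946  0.2586] 0.0012643700934054866 [ 0.4999 -0.1054  0.02  ] [ 0.4462 -0.3369  0.02  ]
FL [0.351  0.1378 0.0145] 0.0019063997965507791 [0.3519 0.1367 0.02  ] [0.351  0.1415 0.02  ]
FR [ 0.3926 -0.3469  0.0142] 0.004762294223546553 [ 0.3947 -0.3461  0.02  ] [ 0.3912 -0.3402  0.02  ]
BR [ 0.6287 -0.3266  0.0178] 0.006013038411265957 [ 0.6312 -0.3271  0.02  ] [ 0.6258 -0.3229  0.02  ]
sleeve [ 0.5626 -0.2568  0.15  ]
sleeve [ 0.5644 -0.3325  0.15  ]
bolt@.147 [ 0.5574 -0.1817  0.15  ]
```

The manual's scale: shifts go in shares of 0.6 m and turns go in shares of pi/2 rad. Converting my numbers, -0.265 m / 0.6 = -0.4417, -0.086 m / 0.6 = -0.1433.

Emit:
{"api": "creep_tool", "payload": {"moves": "0,0,-0.0833,0,0 | -0.0667,-0.05,-0.1433,0,0 | -0.4417,-0.4217,-0.1433,0,0 | -0.4417,-0.4217,-0.1433,0,0 | -0.4417,-0.4217,-0.1433,0,0 | -0.4417,-0.4217,-0.1433,0,0 | -0.4417,-0.4217,-0.1433,0,0 | -0.4417,-0.4217,-0.1433,0,0 | -0.4417,-0.4217,-0.1433,0,0 | -0.4417,-0.4217,-0.1433,0,0 | -0.4417,-0.4217,-0.1433,0,0 | -0.4417,-0.4217,-0.1433,0,0", "squeeze": 10}}

```text
time: 1.5
ee_pos: [0.3595, 0.2819, 0.3304]
eef_rot: [0.143, 0.99, 0.0, -0.0]
ft_force: [-0.3, 0.3, 0.0]
width: 0.003
grip_force: 0.0
```

Emit:
{"api": "creep_tool", "payload": {"moves": "-0.3367,-0.355,0,0,0 | -0.3367,-0.355,0,0,0 | -0.3367,-0.355,0,0,0 | -0.3367,-0.355,0,0,0 | -0.3367,-0.355,0,0,0 | -0.3367,-0.355,0,0,0 | -0.3367,-0.355,0,0,0 | -0.3367,-0.355,0,0,0"}}

```text
time: 2.3
ee_pos: [0.4932, 0.0195, 0.3302]
eef_rot: [0.144, 0.99, -0.0, -0.0]
ft_force: [0.3, 0.5, 0.0]
width: 0.0003
grip_force: 0.0
```

```bash
python3 - <<'E'
import cv2
from h import *
C=cams()
a=C['top']['img'][140:245,170:350,::-1];b=C['side']['img'][135:270,190:310,::-1]
a=cv2.resize(a,None,fx=2.3,fy=2.3);b=cv2.resize(b,None,fx=3,fy=3)
a=cv2.copyMakeBorder(a,0,b.shape[0]-a.shape[0],0,0,0);cv2.imwrite('pics/a2.png',np.hstack([a,b]))
E
```

```text
(no output)
```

View pics/a2.png

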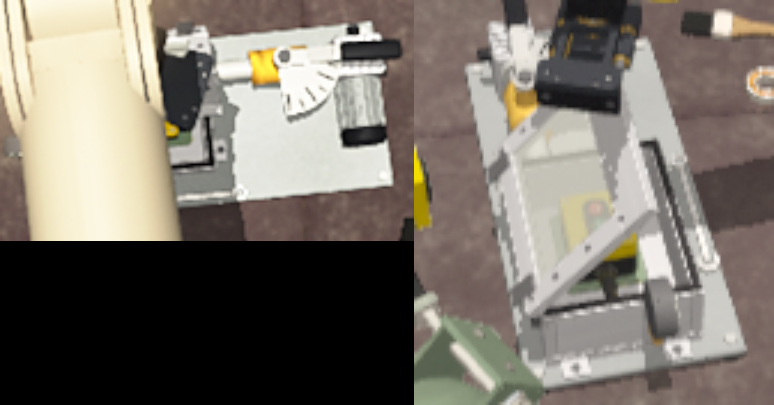

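The gripper is over the lid, near its front edge, with the lid untouched. Next I push it along its arc.

Scaled: 0.113 m / 0.6 = 0.1883, 0.083 m / 0.6 = 0.1383.

Emit:
{"api": "creep_tool", "payload": {"moves": "0,0,0.05,0,0 | 0,0,0.075,0,0 | 0,0,0.0867,0,0 | 0.0167,-0.0067,0.1033,0,0 | 0.0333,-0.0133,0.12,0,0 | 0.05,-0.02,0.1383,0,0 | 0.06,-0.0233,0.15,0,0 | 0.07,-0.0267,0.1667,0,0 | 0.08,-0.0317,0.1883,0,0"}}

```text
time: 3.3
ee_pos: [0.4415, 0.0152, 0.2178]
eef_rot: [0.144, 0.99, 0.0, 0.0]
ft_force: [-0.1, 2.4, 3.6]
width: 0.0006
grip_force: 1.6
```

Scaled: 0.069 m / 0.6 = 0.115, 0.018 m / 0.6 = 0.03.

Emit:
{"api": "creep_tool", "payload": {"moves": "0.0067,-0.0033,0.0183,0,0 | 0.0133,-0.005,0.0367,0,0 | 0.02,-0.0083,0.055,0,0 | 0.0233,-0.0083,0.0717,0,0 | 0.0267,-0.01,0.085,0,0 | 0.0283,-0.0117,0.1,0,0 | 0.03,-0.0117,0.11,0,0 | 0.03,-0.0117,0.115,0,0 | 0.03,-0.0117,0.115,0,0"}}

```text
time: 4.2
ee_pos: [0.4221, 0.0127, 0.1484]
eef_rot: [0.144, 0.99, -0.0, -0.0]
ft_force: [-1.3, 0.1, 4.0]
width: 0.0008
grip_force: 1.7
```

Scaled: 0.002 m / 0.6 = 0.0033.

Emit:
{"api": "creep_tool", "payload": {"moves": "0,0,0.0033,0,0 | 0,0,0.0033,0,0"}}

```text
time: 4.4
ee_pos: [0.4222, 0.0127, 0.1482]
eef_rot: [0.145, 0.989, 0.0, -0.001]
ft_force: [-13.1, -3.0, 30.7]
width: 0.0005
grip_force: 15.3
```

Emit:
{"api": "creep_tool", "payload": {"moves": "0,0,0.0033,0,0 | 0,0,0.0033,0,0"}}

```text
time: 4.6
ee_pos: [0.4224, 0.0127, 0.1479]
eef_rot: [0.145, 0.989, 0.001, -0.001]
ft_force: [-25.2, -4.2, 57.9]
width: 0.0007
grip_force: 29.0
```

The lid is seated (force rises sharply at z = 0.148). Lift off and check clearance to the yellow box of the machine on the right.

Scaled: -0.12 m / 0.6 = -0.2, -0.08 m / 0.6 = -0.1333.

Emit:
{"api": "creep_tool", "payload": {"moves": "0,0,-0.05,0,0 | 0,0,-0.1333,0,0 | 0,0,-0.2,0,0 | 0,0,-0.2,0,0"}}

```text
time: 5.0
ee_pos: [0.4244, 0.0132, 0.2693]
eef_rot: [0.144, 0.99, 0.002, 0.003]
ft_force: [0.7, -0.5, 0.6]
width: 0.0003
grip_force: 0.0
```

```bash
python3 - <<'E'
from h import *
C=cams()
def t(pt,ps):
    (a,d),(b,e)=ray(C['top'],'top',np.array(pt)/1.5,False),ray(C['side'],'side',np.array(ps)/1.5,False)
    k=np.linalg.lstsq(np.c_[d,-e],b-a,rcond=None)[0];P,Q=a+k[0]*d,b+k[1]*e;print(np.round((P+Q)/2,3),np.linalg.norm(P-Q))
t((562,262),(347,180));t((562,262),(470,138));t((562,262),(280,293));t((380,182),(280,293))
import cv2
cv2.imwrite('pics/m.png',cv2.resize(np.hstack([C['top']['img'][90:290,200:420,::-1],C['side']['img'][60:260,180:330,::-1]]),None,fx=2.1,fy=2.1))
E
```

```text
[ 0.526 -0.44   0.092] 0.00941329559072552
[ 0.371 -0.261  0.415] 0.24029402181241794
[ 0.719 -0.726 -0.682] 0.11955493417755077
[ 0.7   -0.065  0.107] 0.0037109432019989666
```

View pics/m.png

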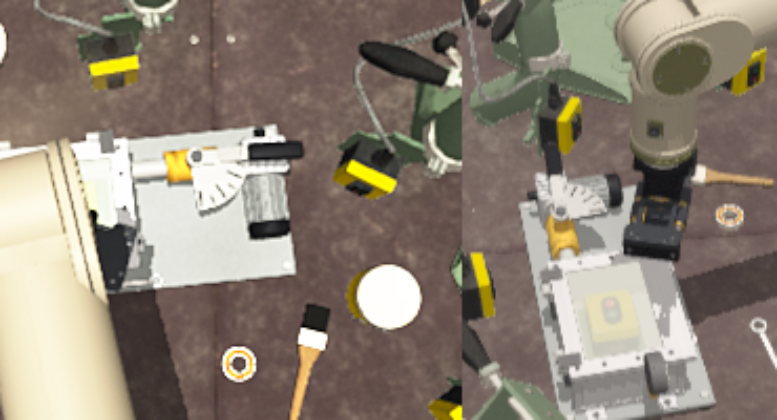

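The lid is flat on the chamber. The nearest neighbour (yellow box) sits at y≈-0.44 and is low, so the lever is free to reach from behind.

Scaled: -0.255 m / 0.6 = -0.425, -0.224 m / 0.6 = -0.3733, -0.377 rad / 1.5708 = -0.24.

Emit:
{"api": "creep_tool", "payload": {"moves": "-0.425,-0.3733,0,-0.24,0 | -0.425,-0.3733,0,-0.24,0 | -0.425,-0.3733,0,-0.24,0 | -0.425,-0.3733,0,-0.24,0 | -0.425,-0.3733,0,-0.24,0 | -0.425,-0.3733,0,-0.24,0 | -0.425,-0.3733,0,-0.24,0 | -0.425,-0.3733,0,-0.24,0 | -0.425,-0.3733,0,-0.24,0"}}

```text
time: 6.0
ee_pos: [0.6018, -0.2783, 0.2613]
eef_rot: [-0.041, 0.999, -0.001, -0.003]
ft_force: [-0.3, -0.5, -0.5]
width: 0.0003
grip_force: 0.0
```

Scaled: 0.107 m / 0.6 = 0.1783, 0.09 m / 0.6 = 0.15.

Emit:
{"api": "creep_tool", "payload": {"moves": "0,0,0.0667,0,0 | 0,0,0.1167,0,0 | 0,0,0.15,0,0 | 0,0,0.1783,0,0 | 0,0,0.1783,0,0"}}

```text
time: 6.5
ee_pos: [0.6013, -0.2732, 0.1546]
eef_rot: [-0.044, 0.999, 0.001, -0.002]
ft_force: [-0.7, 0.1, -0.5]
width: 0.0003
grip_force: 0.0
```

```bash
python3 - <<'E'
import cv2
from h import *
C=cams()
cv2.imwrite('pics/m2.png',cv2.resize(np.hstack([C['top']['img'][140:240,250:350,::-1],C['side']['img'][110:210,190:290,::-1]]),None,fx=4,fy=4,interpolation=cv2.INTER_CUBIC))
E
```

```text
(no output)
```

View pics/m2.png

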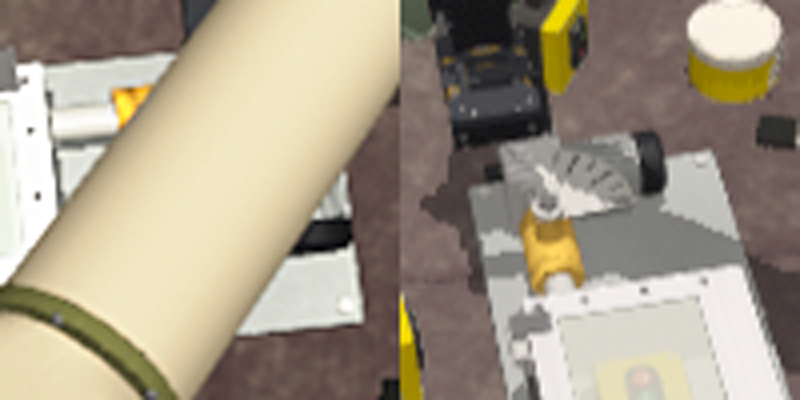

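The gripper stands behind the valve, the lever's far side, with no contact. The scale is visible at about (575,170) in the combined picture. Push the lever round to about 36 degrees first, turning the tool with it.

Scaled: 0.0994 m / 0.6 = 0.1657, 0.095 m / 0.6 = 0.1583, 0.942 rad / 1.5708 = 0.5997.

Emit:
{"api": "creep_tool", "payload": {"moves": "0.01,0,-0.0067,0,0 | 0.0217,0,-0.0067,0,0 | 0.0433,-0.0033,-0.0067,0.0828,0 | 0.0643,-0.0043,-0.0067,0.1668,0 | 0.0858,-0.0017,-0.0067,0.2502,0 | 0.1062,0.0025,-0.0067,0.3336,0 | 0.1262,0.01,-0.0067,0.4163,0 | 0.145,0.02,-0.0067,0.4997,0 | 0.1583,0.0283,-0.0067,0.5602,0 | 0.1657,0.035,-0.0067,0.5997,0 | 0.1657,0.035,-0.0067,0.5997,0"}}

```text
time: 7.7
ee_pos: [0.5015, -0.2626, 0.1625]
eef_rot: [0.415, 0.91, 0.001, 0.001]
ft_force: [0.5, -1.3, 1.6]
width: 0.0
grip_force: 0.5
```

Scaled: 0.38 m / 0.6 = 0.6333, -0.12 m / 0.6 = -0.2.

Emit:
{"api": "creep_tool", "payload": {"moves": "-0.05,0,0,0,0 | -0.05,0,-0.0833,0,0 | -0.05,0,-0.1667,0,0 | 0.6333,0.4333,-0.2,0,0 | 0.6333,0.4333,-0.2,0,0 | 0.6333,0.4333,-0.2,0,0 | 0.6333,0.4333,-0.2,0,0 | 0.6333,0.4333,-0.2,0,0 | 0.6333,0.4333,-0.2,0,0 | 0.6333,0.4333,-0.2,0,0 | 0.6333,0.4333,-0.2,0,0 | 0.6333,0.4333,-0.2,0,0"}}

```text
time: 8.9
ee_pos: [0.4574, 0.1339, 0.28]
eef_rot: [0.414, 0.91, 0.001, -0.0]
ft_force: [1.4, 0.1, 0.2]
width: 0.0005
grip_force: 0.0
```

```bash
python3 - <<'E'
import cv2
from h import *
C=cams()
cv2.imwrite('pics/m3.png',cv2.resize(np.hstack([C['top']['img'][145:225,265:345,::-1],C['side']['img'][125:205,200:280,::-1]]),None,fx=5,fy=5,interpolation=cv2.INTER_CUBIC))
E
```

```text
(no output)
```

View pics/m3.png

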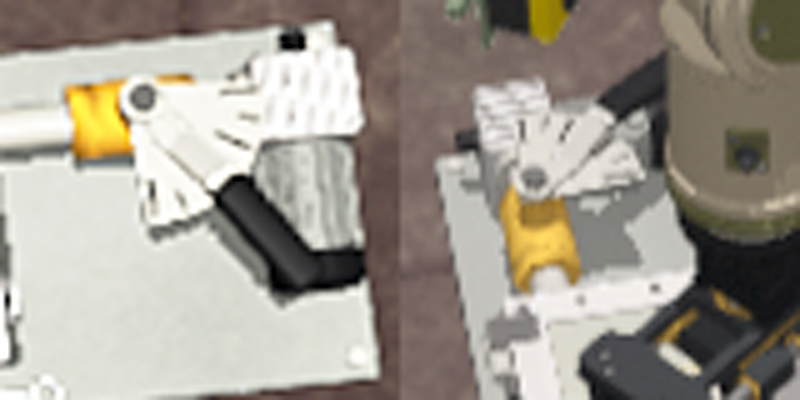

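Top crop: bolt at (144,97), sleeve from (233,185) to (295,268), lever now about 40 degrees open.

```bash
python3 - <<'E'
from h import *
c=imaging.camera('top')
def P(u,v,z=.153):
    o,d=ray(c,'top',((u+.5)/5-.5+265,(v+.5)/5-.5+145),False); return o+d*(z-o[2])/d[2]
b,n,f=P(144,97),P(233,185),P(295,268)
for q,w in((b,f),(b,n),(n,f)):
    d=(w-q)[:2]; print(q,w,np.linalg.norm(d),np.degrees(np.arctan2(d[1],d[0]))%360-180-np.degrees(.087))
# dark pixels of the sleeve
import cv2
g=c['img'][145:225,265:345].max(2); m=(g<70).astype('uint8'); m[:,62:]=0; m[:35]=0
ys,xs=np.nonzero(m); w=np.array([P(5*x+2,5*y+2) for x,y in zip(xs,ys)])[:,:2]
k=w.mean(0); v=np.linalg.svd(w-k)[2][0]; d=k-b[:2]; print(len(xs),k,np.degrees(np.arctan2(*v[::-1]))%180-5,np.degrees(np.arctan2(d[1],d[0]))%360-185)
E
```

```text
[ 0.55588888 -0.18173196  0.153     ] [ 0.45309955 -0.26734598  0.153     ] 0.1337737156818221 34.806442788630164
[ 0.55588888 -0.18173196  0.153     ] [ 0.50263328 -0.23266061  0.153     ] 0.07368775751569272 38.73578376904629
[ 0.50263328 -0.23266061  0.153     ] [ 0.45309955 -0.26734598  0.153     ] 0.0604703729281695 30.016415972977256
208 [ 0.47329105 -0.2488874 ] 42.233617064088435 34.11253344033568
```

Scaled: -0.361 m / 0.6 = -0.6017, -0.226 m / 0.6 = -0.3767.

Emit:
{"api": "creep_tool", "payload": {"moves": "-0.6017,-0.3767,0,0,0 | -0.6017,-0.3767,0,0,0 | -0.6017,-0.3767,0,0,0 | -0.6017,-0.3767,0,0,0 | -0.6017,-0.3767,0,0,0 | -0.6017,-0.3767,0,0,0 | -0.6017,-0.3767,0,0,0 | -0.6017,-0.3767,0,0,0 | -0.6017,-0.3767,0,0,0 | -0.6017,-0.3767,0,0,0 | -0.6017,-0.3767,0,0,0 | -0.6017,-0.3767,0,0,0"}}

```text
time: 10.25
ee_pos: [0.5236, -0.2898, 0.2795]
eef_rot: [0.415, 0.91, -0.0, -0.0]
ft_force: [0.4, -0.6, -0.5]
width: 0.0006
grip_force: 0.0
```

Emit:
{"api": "creep_tool", "payload": {"moves": "0,0,0.0167,0,0 | 0,0,0.0167,0,0 | 0,0,0.0167,0,0"}}

```text
time: 10.55
ee_pos: [0.5248, -0.2871, 0.269]
eef_rot: [0.414, 0.91, 0.0, -0.0]
ft_force: [-0.6, -0.2, 0.1]
width: 0.0005
grip_force: 0.0
```

Scaled: 0.107 m / 0.6 = 0.1783, -0.003 m / 0.6 = -0.005, 0.105 rad / 1.5708 = 0.0668.

Emit:
{"api": "creep_tool", "payload": {"moves": "0,0,0.0667,0,0 | 0,0,0.1333,0,0 | 0,0,0.1783,0,0 | 0.0167,0,0.1783,0,0 | 0.0333,0,0.1783,0,0 | 0.05,-0.0017,0.1783,0,0 | 0.0567,-0.0033,0.1783,0,0 | 0.0667,-0.0033,0.1783,0.0318,0 | 0.0733,-0.005,0.1783,0.0573,0 | 0.0767,-0.005,0.1783,0.0668,0 | 0.0767,-0.005,0.1783,0.0668,0"}}

```text
time: 11.65
ee_pos: [0.4927, -0.2561, 0.1634]
eef_rot: [0.461, 0.887, 0.0, 0.001]
ft_force: [1.2, -3.7, 2.9]
width: 0.0006
grip_force: 1.8
```

Scaled: 0.38 m / 0.6 = 0.6333, 0.3 m / 0.6 = 0.5.

Emit:
{"api": "creep_tool", "payload": {"moves": "-0.05,0,0,0,0 | -0.05,0,-0.0833,0,0 | -0.05,0,-0.1667,0,0 | 0.6333,0.5,-0.2,0,0 | 0.6333,0.5,-0.2,0,0 | 0.6333,0.5,-0.2,0,0 | 0.6333,0.5,-0.2,0,0 | 0.6333,0.5,-0.2,0,0 | 0.6333,0.5,-0.2,0,0 | 0.6333,0.5,-0.2,0,0 | 0.6333,0.5,-0.2,0,0 | 0.6333,0.5,-0.2,0,0"}}

```text
time: 12.85
ee_pos: [0.5179, 0.1705, 0.2803]
eef_rot: [0.461, 0.888, 0.0, -0.001]
ft_force: [0.4, -0.1, -0.2]
width: 0.0009
grip_force: 0.0
```

Emit:
{"api": "creep_tool", "payload": {"moves": "0,0,0,0,0 | 0,0,0,0,0"}}

```text
time: 13.05
ee_pos: [0.5182, 0.1689, 0.2798]
eef_rot: [0.46, 0.888, -0.001, -0.0]
ft_force: [0.5, -0.1, 0.5]
width: 0.0001
grip_force: 0.0
```

```bash
python3 - <<'E'
import cv2
from h import *
c=imaging.camera('top')
cv2.imwrite('pics/m4.png',cv2.resize(c['img'][145:225,265:345,::-1],None,fx=7,fy=7,interpolation=cv2.INTER_CUBIC))
E
```

```text
(no output)
```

View pics/m4.png

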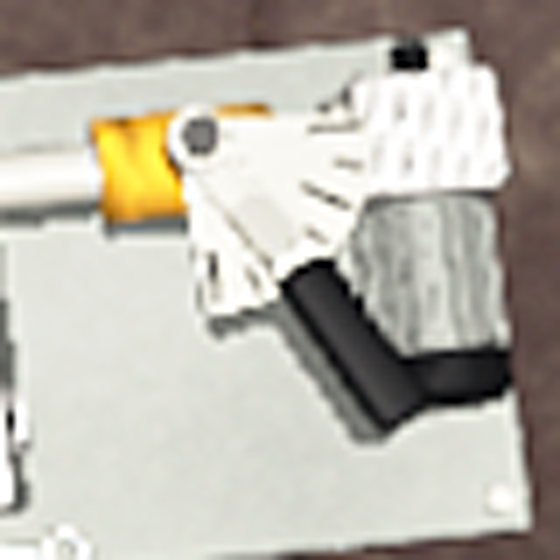

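Top crop: bolt (201,135), sleeve edges (285,285)-(378,435) and (333,260)-(425,400): about 30 degrees. To confirm, I fit the sleeve's box model to the dark pixels.

```bash
python3 - <<'E'
from h import *
import cv2
from scipy.optimize import differential_evolution as DE
c=imaging.camera('top'); K=8
g=cv2.resize(c['img'][145:225,265:345].max(2),None,fx=K,fy=K,interpolation=cv2.INTER_CUBIC)
yy,xx=np.mgrid[:g.shape[0],:g.shape[1]]; 
roi=((yy>240*K/7)&(yy<450*K/7)&(xx>260*K/7)&~((xx>405*K/7)&(yy<405*K/7)&(xx-405*K/7>-(0))))
Ti=np.linalg.inv(c['pose'])
def box(a,x,y,psi=.086):
    t=a+psi; u=np.array([-np.cos(t),-np.sin(t)]); n=np.array([u[1],-u[0]])
    P=np.array([[*(np.array([x,y])+l*u+s*n),z,1] for l in(.07,.15) for s in(-.013,.013) for z in(.139,.155)])
    q=(Ti@P.T)[:3]; uv=np.c_[q[0]/q[2]*c['fx']+c['cx']-265,q[1]/q[2]*c['fy']+c['cy']-145]
    m=np.zeros(g.shape,'uint8'); cv2.fillConvexPoly(m,cv2.convexHull(((uv+.5)*K-.5).round().astype('int32')),1); return m>0
for th in(60,80,100):
    d=(g<th)&roi
    f=lambda p:-(d&box(*p)&roi).sum()/((d|box(*p))&roi).sum()
    for b in (.001,.005):
        s=DE(f,[(.35,.75),(.5574-b,.5574+b),(-.1817-b,-.1817+b)],seed=1,maxiter=40); print(th,b,np.degrees(s.x[0]),s.x[1:],s.fun)
E
```

```text
60 0.001 30.473124121524336 [ 0.55643315 -0.18177866] -0.5877639751552795
60 0.005 29.66927597126741 [ 0.55766806 -0.18353744] -0.5863463812309415
80 0.001 30.49949813857892 [ 0.55687488 -0.18103334] -0.8544563552833078
80 0.005 31.16857372233045 [ 0.55630329 -0.1791593 ] -0.8523780487804878
100 0.001 29.4823997805568 [ 0.55746748 -0.18222501] -0.8372833191247514
100 0.005 29.70736184994072 [ 0.55728334 -0.18148833] -0.8351934734575944
```

The fit gives 29.5 to 31.2 degrees; the lid is shut and the arm is clear, so I hand in.

```bash
python3 -c "
from bench import r, imaging, close_job
print(close_job())"
```

```text
the job is handed in; nothing more can be done
None
```

The job is handed in at about 13 s: the lid is down on its seal, the throttle lever is at about 30 degrees (camera fit 29.5–31.2), and the arm is clear of everything; the interface returned no verdict, and I never went near the spanner, tin or bottle except to pass above the bottle.

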